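# Set the test-plate guide with its eccentric, by the drag on the setting gauge

## Robot

A 6-joint arm with a two-finger parallel gripper is mounted at the origin on a cart in front of the work surface, level with it; the furniture and walls round the work are solid. World frame = base frame: x ahead of the robot, y to its left, z up, the work surface at z = 0. Lengths are in m, angles in rad, forces in N, time in s.
With the tool pointing down it reaches from about 0.325 to 1 m from the base axis. Payload 5.1 kg.
Tool frame: the origin (TCP) lies between the finger pads; the fingertips stand 22 mm ahead of it and the grasp point (between the pads) lies 3 mm ahead of it (arm.finger_overhang is the distance from the TCP to the fingertips, in m); x points along the fingers, y is the direction in which the jaws open and shut, and the axes are right-handed (so a half turn about x gives the same grasp; the last joint's range is limited). The gripper opens to 85 mm and grips with 20 to 120 N. Pads are 22 mm wide; open, the fingers measure 114 mm over their backs; the gripper's body (76 mm by 85 mm) begins 54 mm behind the grasp point. The pads swing forward as they close: fully open they stand 13 mm farther back than shut.
Start: joints at [1.149, 0.124, 1.65, -0, 1.367, -0.083], TCP at [0.216, 0.613, 0.253] pointing down, gripper open.
Joint ranges: [-2.61, 2.61], [-1.02, 2.33], [0.03, 2.71], [-1.35, 4.49], [0.32, 2.68], [-2.91, 2.91]. Speed limits (rad/s): [2.57, 2.57, 3.14, 3.14, 3.14, 3.14].

## Interface

Orientations are given as a unit quaternion [w, x, y, z].
In Python, from workcell import arm gives the robot as it stands. The module is installed in compiled form; this text tells all that it offers.
- The arm moves only by the tool drive_tool, never from a script. Its argument "deltas" is one flat list of numbers, 7 for each row, row after row: the turn, a rotation vector about the tool's x, y, z in rad, then the shift along the tool's x, y, z in cm, then the finger opening in cm, from 0 to 8.54. A call has 1 to 12 rows; each row shifts and turns the pose as measured when the row begins, along the tool's axes as they then stand; what a row does not reach is not made up. A row lasts 1/10 s, in which the tool goes at most 50 mm and 8.59 degrees, less where a joint would pass 70% of its speed; a pose out of reach is approached as far as the arm can. A call is refused whole if a number of a shift passes 5 or a number of a turn 0.15, either way. A call with a gripper value outside its range is refused whole. The fingers move at their own pace and stop on an object; "grip_force" is the grip in N (left out, the last holds). Time passes only in rows, so rows that do not move let the fingers close. It gives the time, the measured TCP pose, the force and the opening at its end, in the units of the state.
- arm.observe(): the state, without advancing time (a new reading comes with each control period).
- arm.get_image(name): name is "side" or "top" or "wrist"; returns a dict with "image" (384x512x3 uint8, red, green, blue), "fx", "fy", "cx", "cy" (pixels), "R" (3x3) and "t" (3): a world point X has camera coordinates R X + t. Camera axes: x right, y down, z forward; pixel columns grow to the right and rows downward; lengths in m; the calibration is good to about 2 mm. A picture is of the moment at which its call begins. There is no depth.
- arm.finish_job(): hands the job in, once; it reports no verdict.
The state is a dict: "t": time; "joint_positions": joint angles; "joint_vel": joint speeds; "effort": joint torques, N m; "position": TCP position; "tool_rot": TCP orientation; "contact_force": force on the tool from outside, world axes, zero at the start; "wrist_torque": the same for the moment, N m; "grip_width": finger opening in m.
Only numpy, scipy, OpenCV 4.12 (cv2) and the standard library are available. Lean on these libraries where they do the work, as an engineer would, in place of code of your own. Each camera call takes 0.05 s, during which the arm holds its last target.

## Task

Turn the lever of the eccentric bolt on the plate guide until the sprung brass bar presses the blue setting gauge lightly against the far fence, so that it slides along the lane with a light drag: a push of about 5 N on its knob should just move it, neither loose nor jammed. Feel this with the gauge well short of the end stop, correct the lever as needed, then push the gauge down the lane at that setting until it lies flat against the end stop, and leave gauge and lever so. Do not knock the things lying about.

Things in the scene. Friction and masses are not known exactly. Their poses are not given: they have to be found in the camera images.
- guide_jig: Bench guide for 50 mm test plates, fixed: grey bed 150 x 240 x 10 mm. Origin under the bed, near its middle; lane along its y axis, -x towards the robot. Lane floor 12 mm above the origin, lane middle near x = +27 mm; dark end stop across the lane's -y end, face at y = -98 mm, top 34 mm up. Far steel fence 36 mm high, face at x = 50 to 60 mm (clamped through slots; differs each time).
- ecc_lever (a joint): Eccentric's lever, upright axis at jig x = -38, y = 0 mm: value 1.15 = lever along jig -x, growing anticlockwise from above (handle to -y, guide closes), -0.15 to 2.45 rad. Stays where left; 3.5 N at the handle turns it. The guide travels 9 mm x sin(value - 1.15). Right setting: anywhere from 0.7 to 2.1, so feel for it: once the bar presses, 1 mm of travel adds 2 N of pressure, some 1.5 N of drag.
- lever_handle (a point): Middle of the lever's upright black handle, 75 mm from the bolt's axis: 23 mm thick, 34 mm high, from 39 to 73 mm above the jig's origin; push it from either side. The flat lever arm below it spans 30 to 36 mm.
- setting_gauge: Loose blue gauge plate 50 (x) x 120 (y) x 10 mm, about 0.3 kg, lying in the lane between brass guide bar and fence; origin under its centre. Steel push knob on its centre, 25 mm thick from 10 to 22 mm above the origin, then tapering to 19 mm at 36 mm; push it low. Home against the end stop its origin is at jig y = -38 mm. Loose it slides at about 1 N; 5 N of drag is about 6 N of pressure.
- test_plate: Bystander: steel test plate 50 x 125 x 2 mm with a tape strip, lying flat; origin under its middle.
- timer: Bystander: white lab timer 62 x 58 x 15 mm; origin under its middle. Behind and left of it stands the tall cream test machine (cabinet 266 mm high, jaws above it; nearest corners about x = 0.50, y = 0.13 and x = 0.63, y = 0.6): swing the arm past its front drawn in.
- ball_pen: Bystander: light-grey ball pen 142 mm long, 12 mm thick, lying along its x axis.
- petri_dish: Bystander: clear petri dish, 66 mm across, 15 mm high; origin under its middle.
- caliper: Bystander: caliper 200 x 66 x 11 mm lying flat along its x axis.

How it is judged:
By the outcome, as a careful person would: the job done as asked, in the order asked, and still so for the second after the job is handed in, with the robot touching nothing.
It also fails if it takes over 67 s, if anything falls off the work surface, if the arm or the gripper's body presses on something with over 40 N, if the wrist force passes 120 N, or if a joint passes its speed limit or range.

## Working session

There is one attempt and no reset: what is moved stays moved. The work goes in short steps, Python scripts to look and compute and a tool call to move; the robot and the scene stay as the last step left them, time stands still between calls to the robot, and variables do not carry over. Pictures are saved under pics/ and viewed, and the job is handed in when it is done.

Besides the shell and the picture viewer there is one more tool, called after "Emit:" as name(argument=value, ...) on one line, values as JSON. drive_tool: Moves the arm, as the interface text tells. Its arguments: {"type":"object","properties":{"deltas":{"type":"array"},"grip_force":{"type":"number"}},"required":["deltas"]}

```bash
mkdir -p pics
cat > h.py <<'E'
import numpy as np, cv2, json
from workcell import arm
def snap(n,f):
    d=arm.get_image(n); cv2.imwrite('pics/'+f+'.png',cv2.cvtColor(d['image'],cv2.COLOR_RGB2BGR))
    np.savez('pics/'+f+'.npz',**{k:np.array(v) for k,v in d.items()}); return d
def load(f): return dict(np.load('pics/'+f+'.npz'))
def ray(d,u,v,z):
    R=np.array(d['R']);t=np.array(d['t']);c=-R.T@t
    r=R.T@np.array([(u-d['cx'])/d['fx'],(v-d['cy'])/d['fy'],1]); return c+r*(z-c[2])/r[2]
def proj(d,X):
    p=np.array(d['R'])@np.array(X)+np.array(d['t']); return d['fx']*p[0]/p[2]+d['cx'],d['fy']*p[1]/p[2]+d['cy']
E
python3 - <<'E'
from h import *
for n in ['side','top','wrist']:
    d=snap(n,n+'0'); print(n,-np.array(d['R']).T@np.array(d['t']),d['fx'])
s=arm.observe(); print(s)
E
```

```text
side [1.0386397  0.23025849 0.86824648] 447.9035001727275
top [ 0.366446   -0.19973312  1.00432345] 434.77618379232734
wrist [0.14651884 0.63719061 0.37178468] 288.2073701450988
{'t': 0.15, 'joint_positions': array([ 1.14940029e+00,  1.24391223e-01,  1.65139766e+00, -7.20244697e-06,
        1.36750055e+00, -8.25840856e-02]), 'joint_vel': array([ 0.00066965, -0.00228744, -0.00420736,  0.00160199, -0.00032479,
        0.00132944]), 'effort': array([ 4.22548410e-04, -4.24228585e+01, -3.66012597e+01, -1.32844475e-04,
        4.56612164e-03, -1.87395187e-05]), 'position': array([0.2158718 , 0.6126259 , 0.25229004]), 'tool_rot': array([ 0.69683729,  0.11863385,  0.69713161, -0.11979701]), 'contact_force': array([-0.43681354, -0.23590733,  0.25094388]), 'wrist_torque': array([-0.0332344 , -0.01149262,  0.04054583]), 'grip_width': 0.08556463447618946}
```

View pics/side0.png

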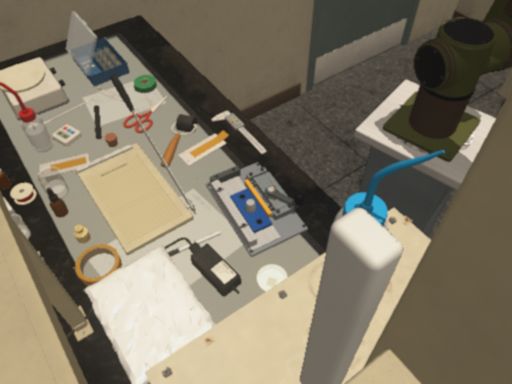

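View pics/top0.png

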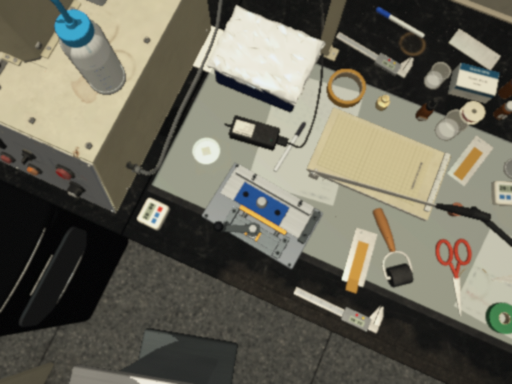

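Run:
```python
from h import *
a=cv2.imread('pics/top0.png')[150:280,190:340]; cv2.imwrite('pics/c1.png',cv2.resize(a,(750,650)[0:2] if 0 else (690,598),interpolation=cv2.INTER_CUBIC))
a=cv2.imread('pics/side0.png')[155:260,195:315]; cv2.imwrite('pics/c2.png',cv2.resize(a,None,fx=5.6,fy=5.6,interpolation=cv2.INTER_CUBIC))
d=load('top0')
for p in [(0,0),(511,0),(0,383),(511,383),(152,213),(206,152),(340,310),(360,260),(290,150)]: print(p,ray(d,*p,0.0).round(3))
```

```text
(0, 0) [0.995 0.564 0.   ]
(511, 0) [ 1.211 -0.753  0.   ]
(0, 383) [0.089 0.306 0.   ]
(511, 383) [ 0.262 -0.788  0.   ]
(152, 213) [0.506 0.059 0.   ]
(206, 152) [ 0.673 -0.039  0.   ]
(340, 310) [ 0.356 -0.402  0.   ]
(360, 260) [ 0.474 -0.435  0.   ]
(290, 150) [ 0.711 -0.239  0.   ]
```

View pics/c1.png

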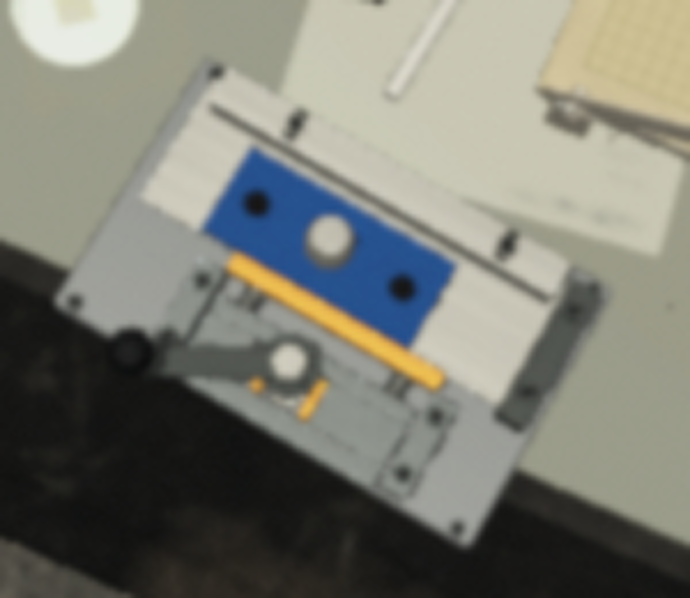

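View pics/c2.png

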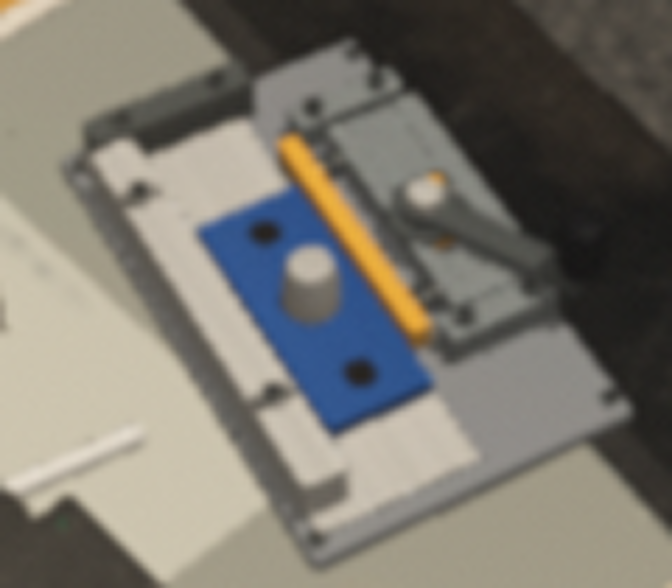

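Run:
```python
from h import *
d=load('top0')
def P(u,v,z,d=d): return ray(d,190+u/4.6-.4,150+v/4.6-.4,z)
C=np.array([P(205,60,.01),P(57,298,.01),P(470,548,.01),P(608,288,.01)]);print(C.round(4))
print([np.linalg.norm(C[i]-C[i-1]).round(4) for i in range(4)])
o=C.mean(0); 
# jig y axis: from stop end (corners 2,3) to (0,1)
y=(C[0]+C[1]-C[2]-C[3]);yaw=np.arctan2(y[1],y[0])-np.pi/2
x=(C[0]+C[3]-C[1]-C[2]);yawx=np.arctan2(x[1],x[0]);print(o,yaw,yawx)
c,s=np.cos(yaw),np.sin(yaw);R=np.array([[c,-s],[s,c]])
J=lambda p:(R.T@(p[:2]-o[:2])*1000).round(1)
for nm,p in dict(knob=(330,235,.048),handle=(130,351,.073),bolt=(289,362,.05),stop1=(575,265,.034),stop2=(500,412,.034),hole1=(257,203,.022),hole2=(402,288,.022),bar=(230,262,.03),bar2=(440,382,.03),f1=(212,107,.048),f2=(547,298,.048)).items():
    q=P(*p); print(nm,q.round(4),J(q))
d2=load('side0')
def S(u,v,z): return ray(d2,195+u/5.6-.4,155+v/5.6-.4,z)
for nm,p in dict(knob=(311,260,.048),handle=(583,240,.073),bolt=(425,190,.05),hole1=(360,374,.022),hole2=(265,233,.022)).items():
    q=S(*p); print('side',nm,q.round(4),J(q))
```

```text
[[ 0.655  -0.1117  0.01  ]
 [ 0.52   -0.0588  0.01  ]
 [ 0.4294 -0.2819  0.01  ]
 [ 0.5691 -0.3327  0.01  ]]
[np.float64(0.2371), np.float64(0.1449), np.float64(0.2408), np.float64(0.1486)]
[ 0.54338473 -0.19629287  0.01      ] -0.3781704117620146 -0.3607638674444609
knob [ 0.566  -0.1901  0.048 ] [18.7 14.1]
handle [ 0.4909 -0.1062  0.073 ] [-82.1  64.4]
bolt [ 0.5008 -0.1803  0.05  ] [-45.5  -0.9]
stop1 [ 0.5731 -0.3119  0.034 ] [ 70.3 -96.5]
stop2 [ 0.495  -0.2852  0.034 ] [ -12.1 -100.5]
hole1 [ 0.5818 -0.1511  0.022 ] [19.  56.2]
hole2 [ 0.5504 -0.2295  0.022 ] [ 18.8 -28.3]
bar [ 0.5483 -0.1431  0.03  ] [-15.1  51.3]
bar2 [ 0.5055 -0.2545  0.03  ] [-13.7 -68.1]
f1 [ 0.6206 -0.1225  0.048 ] [44.5 97.1]
f2 [ 0.5518 -0.299   0.048 ] [ 45.7 -92.3]
side knob [ 0.5602 -0.1976  0.048 ] [16.1  5. ]
side handle [ 0.4971 -0.106   0.073 ] [-76.3  66.8]
side bolt [ 0.502  -0.1835  0.05  ] [-43.1  -3.4]
side hole1 [ 0.5778 -0.1568  0.022 ] [17.4 49.4]
side hole2 [ 0.5463 -0.2361  0.022 ] [ 17.4 -35.9]
```

Run:
```python
from h import *
d=load('top0');d2=load('side0')
def P(u,v,z=None): return (190+u/4.6-.4,150+v/4.6-.4)
def S(u,v,z=None): return (195+u/5.6-.4,155+v/5.6-.4)
M=lambda d:np.array([[d['fx'],0,d['cx']],[0,d['fy'],d['cy']],[0,0,1]])@np.c_[d['R'],d['t']]
pairs=dict(knob=((330,235),(311,260)),bolt=((289,362),(425,190)),h1=((257,203),(360,374)),h2=((402,288),(265,233)),
 c0=((205,60),(318,565)),c1=((57,298),(632,405)),stopcorner=((600,270),(88,128)),gA=((255,150),(335,430)),gB=((455,265),(200,232)),
 barend=((440,382),(290,140)),barend2=((235,255),(425,325)),f2=((547,298),(98,150)))
for k,(a,b) in pairs.items():
    X=cv2.triangulatePoints(M(d),M(d2),np.array(P(*a)).reshape(2,1),np.array(S(*b)).reshape(2,1));X=(X[:3]/X[3]).ravel()
    e=np.array(proj(d,X))-P(*a); print(k,X.round(4),e.round(2))
```

```text
knob [ 0.5649 -0.1915  0.0573] [ 0.62 -0.29]
bolt [ 0.5017 -0.1818  0.0507] [ 0.72 -0.33]
h1 [ 0.581  -0.1525  0.0291] [ 0.52 -0.24]
h2 [ 0.5499 -0.2306  0.0295] [ 0.64 -0.31]
c0 [ 0.6545 -0.1132  0.0144] [ 0.53 -0.25]
c1 [ 0.5185 -0.0608  0.0212] [ 0.17 -0.07]
stopcorner [ 0.5678 -0.3205  0.0494] [-0.96  0.49]
gA [ 0.6077 -0.1456  0.0256] [-0.12  0.06]
gB [ 0.5658 -0.2546  0.0266] [ 0.42 -0.21]
barend [ 0.5057 -0.2551  0.0328] [ 0.38 -0.18]
barend2 [ 0.5505 -0.145   0.0377] [-0.17  0.07]
f2 [ 0.5604 -0.3082  0.0341] [ 3.73 -2.02]
```

```bash
cat >> h.py <<'E'
from scipy.spatial.transform import Rotation as Ro
YAW=-0.377; O=np.array([0.5365,-0.1955])
def Rt(q): return Ro.from_quat([q[1],q[2],q[3],q[0]])
def jig(p): 
    c,s=np.cos(YAW),np.sin(YAW); d=np.array(p[:2])-O; return np.array([c*d[0]+s*d[1],-s*d[0]+c*d[1]])
def wld(x,y): 
    c,s=np.cos(YAW),np.sin(YAW); return O+np.array([c*x-s*y,s*x+c*y])
def target_rot(ang): # tool x down, y along ang
    x=np.array([0,0,-1.]);y=np.array([np.cos(ang),np.sin(ang),0]);return Ro.from_matrix(np.c_[x,y,np.cross(x,y)])
def plan(pos,ang,n,s=None):
    s=s or arm.observe(); R=Rt(s['tool_rot']); 
    best=min((target_rot(ang+k*np.pi) for k in(0,1)),key=lambda T:(R.inv()*T).magnitude())
    rv=(R.inv()*best).as_rotvec(); print('rotvec total',rv.round(3),'per row',(rv/n).round(3))
    # shift in tool frame (now) and in the final frame
    d=(np.array(pos)-s['position'])*100
    print('shift cm now-frame',R.inv().apply(d).round(2),'final-frame',best.inv().apply(d).round(2))
def st():
    s=arm.observe(); p=s['position']; print('t',round(s['t'],2),'pos',p.round(4),'jig mm',(jig(p)*1000).round(1),'F',s['contact_force'].round(2),'Fjig',np.round([np.dot(s['contact_force'][:2],[np.cos(YAW),np.sin(YAW)]),np.dot(s['contact_force'][:2],[-np.sin(YAW),np.cos(YAW)])],2),'w',round(s['grip_width'],4)); return s
E
python3 - <<'E'
from h import *
s=st();print(arm.finger_overhang, s['joint_positions'].round(2)); print(Rt(s['tool_rot']).as_matrix().round(3))
plan([.33,.2,.27],YAW+np.pi/2,10); plan([.491,-.106,.16],YAW+np.pi/2,16)
E
```

```text
t 0.15 pos [0.2159 0.6126 0.2523] jig mm [-595.6  633.3] F [-0.44 -0.24  0.25] Fjig [-0.32 -0.38] w 0.0856
0.022 [ 1.15  0.12  1.65 -0.    1.37 -0.08]
[[-0.001  0.332  0.943]
 [-0.002  0.943 -0.332]
 [-1.    -0.002 -0.   ]]
rotvec total [ 0.038 -0.     0.002] per row [ 0.004 -0.     0.   ]
shift cm now-frame [ -1.71 -35.13  24.48] final-frame [ -1.77 -34.16  25.8 ]
rotvec total [ 0.038 -0.     0.002] per row [ 0.002 -0.     0.   ]
shift cm now-frame [  9.32 -58.62  49.83] final-frame [  9.23 -56.69  52.04]
```

Emit:
drive_tool(deltas=[0.004,0,0,-0.2,-3.5,2.5,5,0.004,0,0,-0.2,-3.5,2.5,5,0.004,0,0,-0.2,-3.5,2.5,5,0.004,0,0,-0.2,-3.5,2.5,5,0.004,0,0,-0.2,-3.5,2.5,5,0.004,0,0,-0.2,-3.5,2.5,5,0.004,0,0,-0.2,-3.5,2.5,5,0.004,0,0,-0.2,-3.5,2.5,5,0.004,0,0,-0.2,-3.5,2.5,5,0.004,0,0,-0.2,-3.5,2.5,5])

```text
t: 1.15
position: [0.3285, 0.1856, 0.2686]
tool_rot: [0.694, 0.127, 0.696, -0.133]
contact_force: [1.3, 0.0, -0.4]
grip_width: 0.05
```

Run:
```python
from h import *
s=st();plan([.40,-.05,.22],YAW+np.pi/2,8);plan([.46,-.12,.20],YAW+np.pi/2,10)
```

```text
t 1.15 pos [0.3285 0.1856 0.2686] jig mm [-333.7  277.7] F [ 1.32  0.02 -0.38] Fjig [1.22 0.5 ] w 0.05
rotvec total [ 0.008 -0.     0.008] per row [ 0.001 -0.     0.001]
shift cm now-frame [  5.02 -19.35  15.17] final-frame [  4.86 -19.27  15.32]
rotvec total [ 0.008 -0.     0.008] per row [ 0.001 -0.     0.001]
shift cm now-frame [  7.05 -23.69  23.29] final-frame [  6.86 -23.57  23.48]
```

Emit:
drive_tool(deltas=[0.001,0,0.001,0.3,-4,1.5,5,0.001,0,0.001,0.3,-4,1.5,5,0.001,0,0.001,0.5,-4,1.5,5,0.001,0,0.001,0.5,-4,2,5,0.001,0,0.001,0.5,-3,3,5,0.001,0,0.001,0.5,-2,3,5,0.001,0,0.001,0.5,-1,3,5,0.001,0,0.001,0.5,-1,3,5,0,0,0,0,0,0,5,0,0,0,0,0,0,5])

```text
t: 2.15
position: [0.4167, -0.1128, 0.2326]
tool_rot: [0.696, 0.136, 0.692, -0.136]
contact_force: [0.5, -0.1, 0.5]
grip_width: 0.0502
```

Run:
```python
from h import *
s=st();d=snap('wrist','w1');plan([.491,-.106,.072],YAW+np.pi/2,8)
print(-d['R'].T@d['t'])
for n,p in dict(handle=(.4909,-.1062,.073),knob=(.565,-.1915,.048),bolt=(.5012,-.1815,.05)).items(): print(n,np.round(proj(d,p),1))
```

```text
t 2.15 pos [ 0.4167 -0.1128  0.2326] jig mm [-141.8   32.7] F [ 0.54 -0.11  0.49] Fjig [0.54 0.1 ] w 0.0502
rotvec total [-0.01   0.006 -0.002] per row [-0.001  0.001 -0.   ]
shift cm now-frame [16.11  3.4   6.55] final-frame [16.06  3.36  6.68]
[ 0.34782511 -0.08501564  0.35183052]
handle [289.8 242.6]
knob [244.4 306.3]
bolt [231.  262.9]
```

View pics/w1.png

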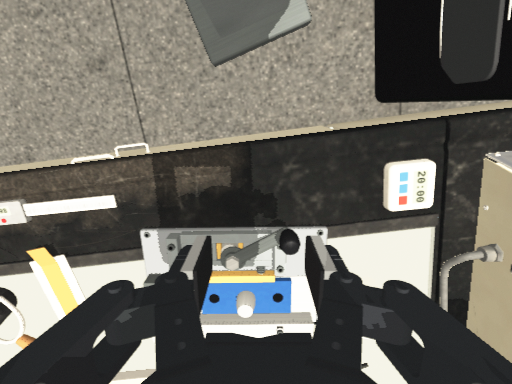

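Emit:
drive_tool(deltas=[0,0.001,0,1,1.1,2.2,5,0,0.001,0,1,1.1,2.2,5,0,0.001,0,1,1.1,2.2,5,0,0,0,0,0,0,5])

```text
t: 2.6
position: [0.4908, -0.1036, 0.2046]
tool_rot: [0.697, 0.135, 0.691, -0.135]
contact_force: [0.3, -0.3, -1.1]
grip_width: 0.0503
```

Run:
```python
from h import *
s=st();d=snap('wrist','w2');plan([.491,-.106,.072],YAW+np.pi/2,8)
for n,p in dict(handle=(.4909,-.1062,.073),knob=(.565,-.1915,.048),bolt=(.5012,-.1815,.05)).items(): print(n,np.round(proj(d,p),1))
```

```text
t 2.6 pos [ 0.4908 -0.1036  0.2046] jig mm [-76.4  68.6] F [ 0.25 -0.34 -1.14] Fjig [ 0.36 -0.22] w 0.0503
rotvec total [-0.007  0.008 -0.002] per row [-0.001  0.001 -0.   ]
shift cm now-frame [13.33 -0.2   0.06] final-frame [13.33 -0.18  0.17]
handle [255.2 191.4]
knob [208.7 272.9]
bolt [191.  220.3]
```

View pics/w2.png

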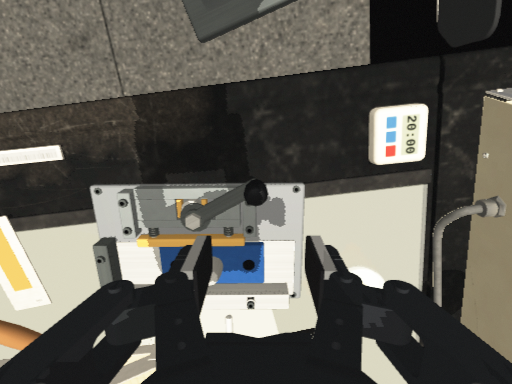

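Emit:
drive_tool(deltas=[-0.003,0.004,0,3,-0.2,0.1,5,-0.003,0.004,0,3,0,0,5,0,0,0,3,0,0,5,0,0,0,2.3,0,0,5,0,0,0,1.2,0,0,5,0,0,0,0.8,0,0,5,0,0,0,0,0,0,5])

```text
t: 3.35
position: [0.4896, -0.1037, 0.0767]
tool_rot: [0.699, 0.131, 0.69, -0.131]
contact_force: [0.5, 0.3, 0.6]
grip_width: 0.0498
```

Run:
```python
from h import *
s=st();snap('wrist','w3');snap('side','s3')
```

```text
t 3.35 pos [ 0.4896 -0.1037  0.0767] jig mm [-77.4  68.1] F [0.46 0.3  0.64] Fjig [0.31 0.44] w 0.0498
```

View pics/w3.png

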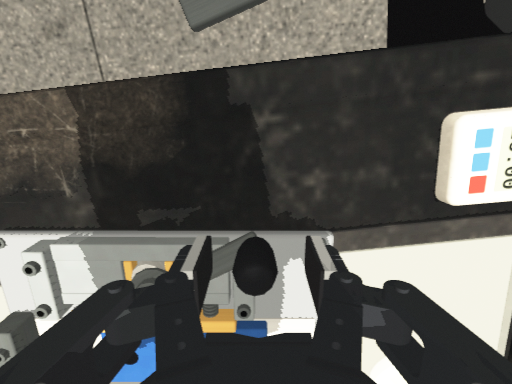

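View pics/s3.png

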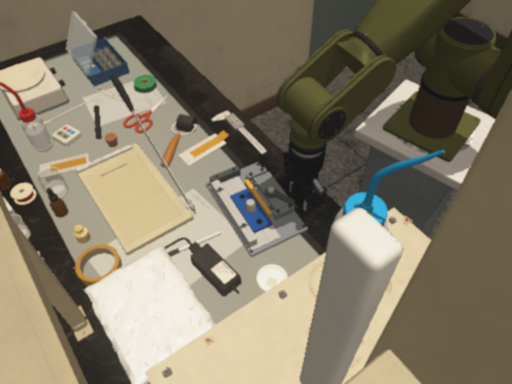

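Emit:
drive_tool(deltas=[0,0,0,0.6,0,0,3.4,0,0,0,0,0,0,3.4,0,0,0,0,-0.7,-0.3,3.4,0,0,0,0,-0.7,-0.3,3.4,0,0,0,0,-0.4,-0.45,3.4,0,0,0,0,-0.4,-0.45,3.4,0,0,0,0,-0.45,-0.4,3.4,0,0,0,0,-0.45,-0.4,3.4,0,0,0,0,-0.5,-0.3,3.4,0,0,0,0,-0.5,-0.3,3.4])

```text
t: 4.45
position: [0.4492, -0.1221, 0.0744]
tool_rot: [0.701, 0.143, 0.688, -0.122]
contact_force: [0.9, 5.9, 1.5]
grip_width: 0.0339
```

Run:
```python
from h import *
s=st();snap('wrist','w4')
```

```text
t 4.45 pos [ 0.4492 -0.1221  0.0744] jig mm [-108.1   36.1] F [0.85 5.88 1.53] Fjig [-1.37  5.78] w 0.0339
```

View pics/w4.png

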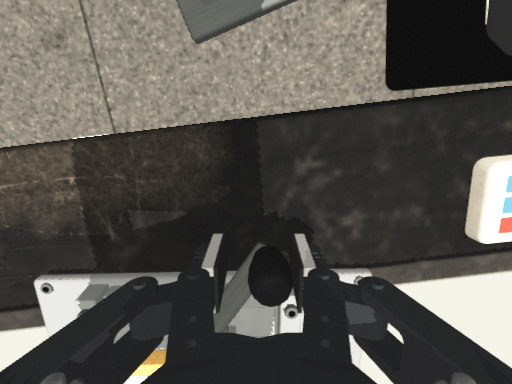

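Run:
```python
from h import *
plan([*wld(-.104,.0275),.066],YAW+np.pi/2,4)
```

```text
rotvec total [-0.001  0.012 -0.032] per row [-0.     0.003 -0.008]
shift cm now-frame [ 0.81 -0.83  0.45] final-frame [ 0.83 -0.81  0.45]
```

Emit:
drive_tool(deltas=[0,0.004,-0.01,0.3,0,0.4,3.4,0,0.004,-0.01,0.3,-0.4,0.1,3.4,0,0.004,-0.01,0.3,-0.4,0,3.4,0,0,-0.005,0.2,-0.4,0,3.4])

```text
t: 4.9
position: [0.4486, -0.1326, 0.0645]
tool_rot: [0.694, 0.136, 0.695, -0.132]
contact_force: [-1.1, 5.7, 3.1]
grip_width: 0.0341
```

Run:
```python
from h import *
s=st();plan([*wld(-.104,.0275),.066],YAW+np.pi/2,4)
```

```text
t 4.9 pos [ 0.4486 -0.1326  0.0645] jig mm [-104.8   26.1] F [-1.06  5.67  3.14] Fjig [-3.07  4.88] w 0.0341
rotvec total [-0.003 -0.003 -0.005] per row [-0.001 -0.001 -0.001]
shift cm now-frame [-0.14  0.14  0.08] final-frame [-0.15  0.14  0.08]
```

Emit:
drive_tool(deltas=[0,0,0,0,0.5,0,3.4,0,0,0,-2,0,0,3.4,0,0,0,-3,0,0,3,0,0,0,-3,0,0,0,0,0,0,0,0.5,3,0,0,0,0,0,0.5,3.5,0,0,0,0,0,0.5,3.5,0,0,0,0,0,0.5,3,0,0,0,0,0,0,0,0,0,0,0,0,0,0,0])

```text
t: 5.9
position: [0.5833, -0.1616, 0.1491]
tool_rot: [0.695, 0.133, 0.693, -0.134]
contact_force: [-0.1, -0.1, 0.3]
grip_width: 0.0001
```

Run:
```python
from h import *
s=st();plan([*wld(.025,.048),.049],YAW+np.pi/2,4);d=snap('wrist','w5');d=snap('top','t5')
a=cv2.imread('pics/top5.png') if 0 else cv2.imread('pics/t5.png')[150:280,190:340]; cv2.imwrite('pics/c5.png',cv2.resize(a,(690,598),interpolation=cv2.INTER_CUBIC))
```

```text
t 5.9 pos [ 0.5833 -0.1616  0.1491] jig mm [31.  48.7] F [-0.06 -0.15  0.29] Fjig [-0.   -0.16] w 0.0001
rotvec total [-0.004  0.003  0.001] per row [-0.001  0.001  0.   ]
shift cm now-frame [10.   -0.07 -0.63] final-frame [10.01 -0.07 -0.6 ]
```

View pics/w5.png

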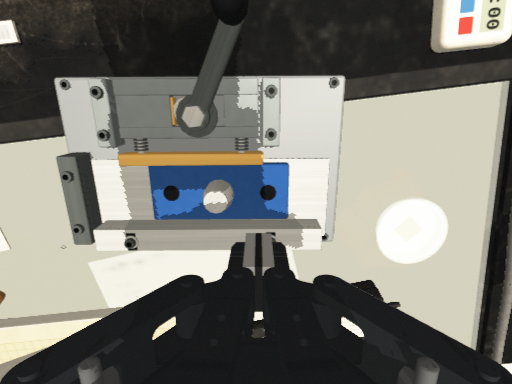

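View pics/c5.png

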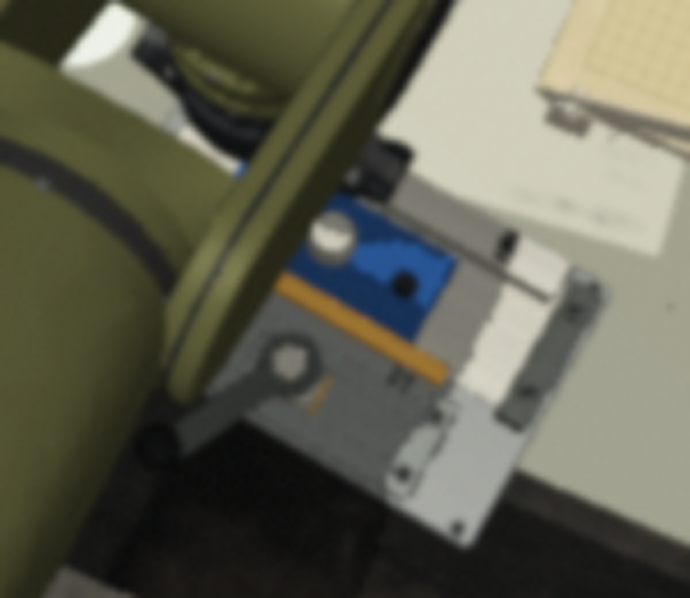

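Run:
```python
from h import *
d=load('w5')
for n,u,v,z in [('h-',171,193,.022),('h+',268,191.5,.022),('knobtop',215,190,.048),('bolt',193,116,.05),('barL',119,165,.025),('barR',263,163,.025),('fenceL',97,221,.048),('fenceR',320,219,.048),('handle',231,5,.073),('stopT',93,155,.034),('stopB',93,242,.034),('gL',152,170,.022),('gR',288,165,.022)]:
    p=ray(d,u,v,z); print(n,p.round(4),(jig(p)*1000).round(1))
```

```text
h- [ 0.5548 -0.2341  0.022 ] [ 31.3 -29.2]
h+ [ 0.5857 -0.1532  0.022 ] [30.2 57.5]
knobtop [ 0.5614 -0.1899  0.048 ] [21.1 14.4]
bolt [ 0.5035 -0.1811  0.05  ] [-36.    1.3]
barL [ 0.5153 -0.2629  0.025 ] [  5.1 -70.5]
barR [ 0.5596 -0.1477  0.025 ] [ 3.9 53. ]
fenceL [ 0.5495 -0.2911  0.048 ] [ 47.3 -84.1]
fenceR [ 0.6161 -0.12    0.048 ] [46.2 99.5]
handle [ 0.4559 -0.1279  0.073 ] [-99.8  33.2]
stopT [ 0.5001 -0.2737  0.034 ] [ -5.  -86.1]
stopB [ 0.568  -0.3151  0.034 ] [ 73.3 -99.6]
gL [ 0.5299 -0.24    0.022 ] [ 10.2 -43.8]
gR [ 0.5698 -0.1284  0.022 ] [ 6.3 74.7]
```

Emit:
drive_tool(deltas=[0,0.002,0,3,0,-0.2,0,0,0.001,0,3,0,-0.1,0,0,0,0,2.3,0,0,0,0,0,0,1.2,0,0,0,0,0,0,0.4,0,0,0,0,0,0,0,0,0,0])

```text
t: 6.6
position: [0.5777, -0.1605, 0.0523]
tool_rot: [0.696, 0.133, 0.692, -0.135]
contact_force: [0.1, -0.3, 0.5]
grip_width: 0.0002
```

Run:
```python
from h import *
s=st();plan([*wld(.028,.045),.049],YAW+np.pi/2,4);d=snap('wrist','w6')
```

```text
t 6.6 pos [ 0.5777 -0.1605  0.0523] jig mm [25.4 47.7] F [ 0.06 -0.31  0.54] Fjig [ 0.17 -0.27] w 0.0002
rotvec total [-0.005  0.006  0.001] per row [-0.001  0.002  0.   ]
shift cm now-frame [ 0.33 -0.27  0.26] final-frame [ 0.33 -0.27  0.26]
```

View pics/w6.png

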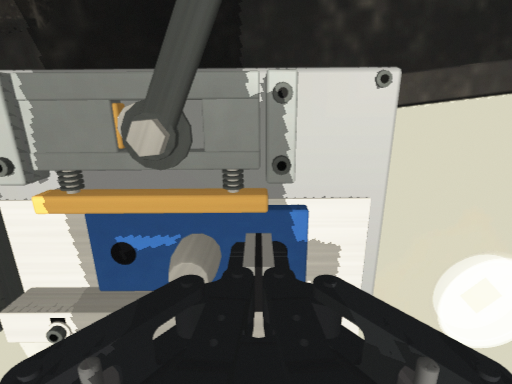

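Emit:
drive_tool(deltas=[0,0.002,0,0.2,0,0.15,0,0,0.002,0,0,-0.2,0,0,0,0,0,0,-0.2,0,0])

```text
t: 6.95
position: [0.5787, -0.1652, 0.0528]
tool_rot: [0.696, 0.133, 0.692, -0.135]
contact_force: [0.2, -0.3, -0.7]
grip_width: 0.0001
```

Emit:
drive_tool(deltas=[0,0,0,0,-0.2,0,0])

```text
t: 7.05
position: [0.5781, -0.1673, 0.053]
tool_rot: [0.696, 0.133, 0.692, -0.135]
contact_force: [-0.6, -0.5, 0.6]
grip_width: 0.0004
```

Emit:
drive_tool(deltas=[0,0,0,0,-0.2,0,0])

```text
t: 7.15
position: [0.5773, -0.1693, 0.0531]
tool_rot: [0.696, 0.133, 0.692, -0.135]
contact_force: [0.7, 1.9, -0.2]
grip_width: -0.0001
```

Emit:
drive_tool(deltas=[0,0,0,0,-0.2,0,0])

```text
t: 7.25
position: [0.5765, -0.1711, 0.053]
tool_rot: [0.696, 0.134, 0.692, -0.135]
contact_force: [1.8, 1.4, 0.4]
grip_width: -0.0002
```

Run:
```python
from h import *
s=st()
```

```text
t 7.25 pos [ 0.5765 -0.1711  0.053 ] jig mm [28.3 37.4] F [1.81 1.42 0.43] Fjig [1.16 1.98] w -0.0002
```

Emit:
drive_tool(deltas=[0,0,0,0.15,-0.2,0,0])

```text
t: 7.35
position: [0.576, -0.1731, 0.0518]
tool_rot: [0.697, 0.134, 0.692, -0.135]
contact_force: [0.6, 1.1, 0.2]
grip_width: 0.0001
```

Emit:
drive_tool(deltas=[0,0,0,0.15,-0.2,0,0])

```text
t: 7.45
position: [0.5762, -0.1749, 0.0516]
tool_rot: [0.697, 0.134, 0.691, -0.135]
contact_force: [1.5, 4.6, 10.5]
grip_width: -0.0001
```

Emit:
drive_tool(deltas=[0,0,0,0.1,-0.2,0,0])

```text
t: 7.55
position: [0.5763, -0.1767, 0.0516]
tool_rot: [0.698, 0.135, 0.691, -0.134]
contact_force: [-0.6, 1.8, 3.8]
grip_width: 0.0001
```

Run:
```python
from h import *
s=st();d=snap('wrist','w7');s=st()
```

```text
t 7.55 pos [ 0.5763 -0.1767  0.0516] jig mm [30.1 32.1] F [-0.57  1.84  3.83] Fjig [-1.2  1.5] w 0.0001
t 7.6 pos [ 0.5762 -0.177   0.0516] jig mm [30.1 31.8] F [-0.05  1.96  5.61] Fjig [-0.77  1.8 ] w -0.0001
```

View pics/w7.png

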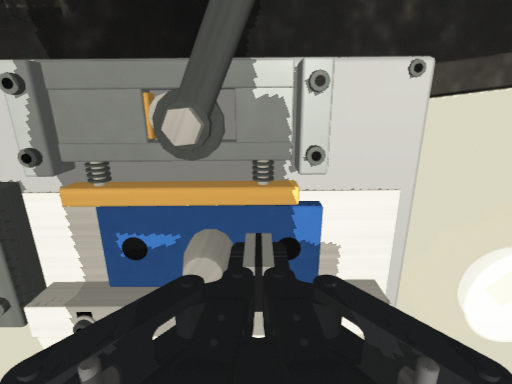

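Emit:
drive_tool(deltas=[0,0,0,-0.4,0,-0.1,0,0,0,0,0,0,0,0])

```text
t: 7.8
position: [0.5748, -0.177, 0.0555]
tool_rot: [0.698, 0.134, 0.691, -0.135]
contact_force: [0.1, -0.2, -0.1]
grip_width: 0.0
```

Emit:
drive_tool(deltas=[0,0,0,0,-0.15,0,0])

```text
t: 7.9
position: [0.5741, -0.1783, 0.0552]
tool_rot: [0.697, 0.134, 0.691, -0.135]
contact_force: [0.7, 1.5, 1.1]
grip_width: 0.0
```

Emit:
drive_tool(deltas=[0,0,0,0,-0.15,0,0])

```text
t: 8.0
position: [0.5735, -0.1796, 0.0551]
tool_rot: [0.697, 0.134, 0.691, -0.135]
contact_force: [1.0, 0.9, 1.4]
grip_width: -0.0001
```

Run:
```python
from h import *
s=st();d=snap('top','t7')
```

```text
t 8.0 pos [ 0.5735 -0.1796  0.0551] jig mm [28.5 28.4] F [1.01 0.94 1.42] Fjig [0.59 1.25] w -0.0001
```

Emit:
drive_tool(deltas=[0,0,0,0,0.4,0,0,0,0,0,-3,0,0,0,0,0,0,-3,0,0,0,0,0,0,-3,0,-1,4.4,0,0,0,0,0,-3.5,4.4,0,0,0,0,0,-3.5,4.4,0,0,0,0,0,-3.5,4.4,0,0,0,0,0,-1.9,4.4,0,0,0,0,0,0,4.4,0,0,0,0,0,0,4.4])

```text
t: 9.05
position: [0.4443, -0.1239, 0.1446]
tool_rot: [0.696, 0.133, 0.693, -0.136]
contact_force: [-0.1, -0.1, -0.7]
grip_width: 0.0441
```

Run:
```python
from h import *
s=st();d=snap('wrist','w8');plan([*wld(-.106,.0316),.072],YAW+np.pi/2,4)
```

```text
t 9.05 pos [ 0.4443 -0.1239  0.1446] jig mm [-112.1   32.7] F [-0.14 -0.12 -0.66] Fjig [-0.09 -0.16] w 0.0441
rotvec total [-0.005  0.004  0.003] per row [-0.001  0.001  0.001]
shift cm now-frame [ 7.26 -0.08  0.57] final-frame [ 7.26 -0.11  0.6 ]
```

View pics/w8.png

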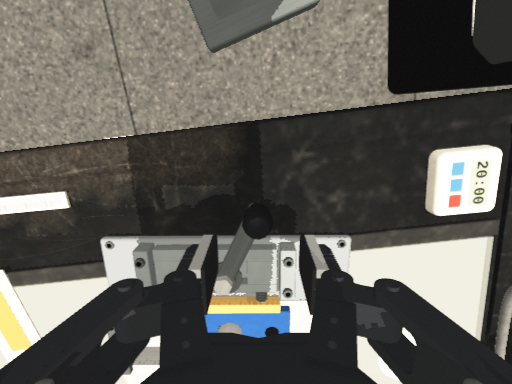

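Emit:
drive_tool(deltas=[0,0.002,0.001,2.5,0,0.3,4.4,0,0.002,0.001,2.5,0,0.3,4.4,0,0,0,1.5,-0.1,0,4.4,0,0,0,0.7,0,0,3.4,0,0,0,0,0,0,3.4,0,0,0,0,-0.5,-0.1,3.4,0,0,-0.005,0,-0.5,-0.1,3.4,0,0,-0.005,0.1,-0.5,-0.1,3.4,0,0,-0.005,0.1,-0.5,-0.1,3.4,0,0,-0.005,0,-0.5,-0.1,3.4])

```text
t: 10.1
position: [0.4414, -0.1485, 0.0718]
tool_rot: [0.693, 0.131, 0.696, -0.139]
contact_force: [1.1, 5.1, -2.9]
grip_width: 0.0339
```

Run:
```python
from h import *
s=st();plan([*wld(-.1126,.0025),.072],YAW+np.pi/2,4)
```

```text
t 10.1 pos [ 0.4414 -0.1485  0.0718] jig mm [-105.7    8.7] F [ 1.08  5.06 -2.89] Fjig [-0.86  5.1 ] w 0.0339
rotvec total [-0.007 -0.002  0.012] per row [-0.002 -0.     0.003]
shift cm now-frame [-0.01 -0.62 -0.68] final-frame [-0.02 -0.62 -0.69]
```

Emit:
drive_tool(deltas=[0,0,0,0,-0.4,-0.3,3.4,0,0,0,0,-0.3,-0.3,3.4])

```text
t: 10.3
position: [0.4345, -0.1532, 0.0736]
tool_rot: [0.694, 0.131, 0.694, -0.139]
contact_force: [2.9, 2.8, -1.5]
grip_width: 0.0342
```

Run:
```python
from h import *
s=st();plan([*wld(-.1126,.0025),.072],YAW+np.pi/2,4)
```

```text
t 10.3 pos [ 0.4345 -0.1532  0.0736] jig mm [-110.4    1.7] F [ 2.89  2.75 -1.47] Fjig [1.67 3.62] w 0.0342
rotvec total [-0.008  0.003  0.011] per row [-0.002  0.001  0.003]
shift cm now-frame [ 0.15  0.08 -0.22] final-frame [ 0.16  0.08 -0.22]
```

Emit:
drive_tool(deltas=[-0.002,0,0.002,0,0.5,0,3.4,0,0,0,-2.5,0,0,3.4,0,0,0,-3,0,0,3,0,0,0,-2.5,0.2,1,0,0,0,0,0,0.6,3.5,0,-0.002,0,0.002,0,0.6,3.5,0,-0.002,0,0.002,0,0.6,3.5,0,-0.002,0,0.002,0,0.6,2.3,0,0,0,0,0,0,0,0,0,0,0,0,0,0,0])

```text
t: 11.3
position: [0.5788, -0.1787, 0.1624]
tool_rot: [0.697, 0.127, 0.692, -0.137]
contact_force: [-0.4, -0.4, 0.3]
grip_width: -0.0003
```

Run:
```python
from h import *
s=st();plan([*wld(.028,.034),.056],YAW+np.pi/2,4)
```

```text
t 11.3 pos [ 0.5788 -0.1787  0.1624] jig mm [33.1 31.2] F [-0.43 -0.38  0.29] Fjig [-0.26 -0.51] w -0.0003
rotvec total [0.001 0.01  0.012] per row [0.    0.002 0.003]
shift cm now-frame [10.63  0.41 -0.62] final-frame [10.64  0.28 -0.51]
```

Emit:
drive_tool(deltas=[0,0.005,0.006,1,0.2,-0.3,0,0,0.005,0.006,3,0.1,-0.2,0,0,0,0,3,0,0,0,0,0,0,2,0,0,0,0,0,0,1.2,0,0,0,0,0,0,0.4,0,0,0,0,0,0,0,0,0,0])

```text
t: 12.0
position: [0.5685, -0.1726, 0.0518]
tool_rot: [0.694, 0.133, 0.696, -0.132]
contact_force: [0.1, 0.4, 0.8]
grip_width: 0.0002
```

Run:
```python
from h import *
s=st();plan([*wld(.028,.034),.056],YAW+np.pi/2,4)
d=snap('wrist','w9')
```

```text
t 12.0 pos [ 0.5685 -0.1726  0.0518] jig mm [21.4 33.1] F [0.06 0.43 0.8 ] Fjig [-0.1   0.42] w 0.0002
rotvec total [ 0.    -0.003 -0.   ] per row [ 0.    -0.001 -0.   ]
shift cm now-frame [-0.42  0.09  0.66] final-frame [-0.42  0.09  0.66]
```

View pics/w9.png

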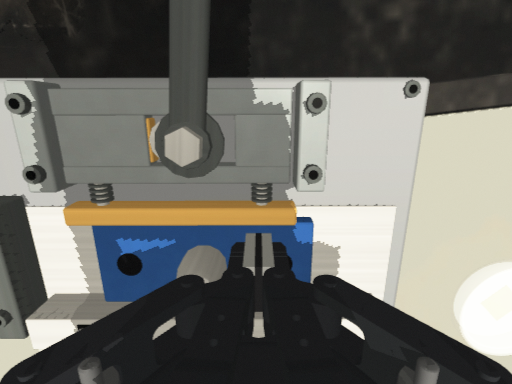

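Emit:
drive_tool(deltas=[0,-0.003,0,-0.4,0,0.3,0,0,0,0,0,-0.1,0.3,0,0,0,0,0,-0.15,0,0])

```text
t: 12.35
position: [0.5756, -0.1781, 0.0598]
tool_rot: [0.697, 0.132, 0.693, -0.133]
contact_force: [-0.4, 0.8, -0.1]
grip_width: 0.0001
```

Emit:
drive_tool(deltas=[0,0,0,0,-0.15,0,0])

```text
t: 12.45
position: [0.5756, -0.1799, 0.0607]
tool_rot: [0.697, 0.132, 0.692, -0.133]
contact_force: [-0.4, -0.2, -0.0]
grip_width: 0.0001
```

Emit:
drive_tool(deltas=[0,0,0,0,-0.15,0,0])

```text
t: 12.55
position: [0.5754, -0.1816, 0.0612]
tool_rot: [0.697, 0.132, 0.692, -0.133]
contact_force: [-0.7, 0.3, 0.2]
grip_width: 0.0002
```

Emit:
drive_tool(deltas=[0,0,0,0,-0.15,0,0])

```text
t: 12.65
position: [0.575, -0.183, 0.0614]
tool_rot: [0.698, 0.132, 0.692, -0.133]
contact_force: [0.7, 0.2, 0.0]
grip_width: 0.0
```

Run:
```python
from h import *
s=st()
```

```text
t 12.65 pos [ 0.575  -0.183   0.0614] jig mm [31.2 25.8] F [0.74 0.21 0.03] Fjig [0.61 0.47] w 0.0
```

Emit:
drive_tool(deltas=[0,0,0,0.3,-0.1,-0.2,0])

```text
t: 12.75
position: [0.5736, -0.1834, 0.0591]
tool_rot: [0.698, 0.132, 0.691, -0.133]
contact_force: [0.9, 0.8, 0.6]
grip_width: 0.0003
```

Emit:
drive_tool(deltas=[0,0,0,0.1,-0.15,-0.1,0])

```text
t: 12.85
position: [0.572, -0.1842, 0.0578]
tool_rot: [0.698, 0.132, 0.691, -0.133]
contact_force: [0.5, 1.2, 0.8]
grip_width: 0.0001
```

Emit:
drive_tool(deltas=[0,0,0,0,-0.15,0,0])

```text
t: 12.95
position: [0.5714, -0.1855, 0.0577]
tool_rot: [0.698, 0.132, 0.691, -0.133]
contact_force: [1.2, 1.1, 1.5]
grip_width: -0.0
```

Emit:
drive_tool(deltas=[0,0,0,0,-0.15,0,0])

```text
t: 13.05
position: [0.5709, -0.187, 0.0578]
tool_rot: [0.698, 0.132, 0.691, -0.132]
contact_force: [1.2, 1.3, 1.0]
grip_width: -0.0004
```

Run:
```python
from h import *
s=st()
```

```text
t 13.05 pos [ 0.5709 -0.187   0.0578] jig mm [28.8 20.6] F [1.21 1.26 1.02] Fjig [0.66 1.62] w -0.0004
```

Emit:
drive_tool(deltas=[0,0,0,0,0.4,0,0,-0.002,0,0,-3,0,0,0,-0.002,0,0,-3,0,0,0,0,0,0,-3,0,-1,4.4,0,0,0,0,-0.5,-3.5,4.4,0,0,0,0,-0.5,-3.5,4.4,0,0,0,0,-0.4,-3.5,4.4,0,0,0,0,-0.2,-2.1,4.4,0,0,0,0,0,0,4.4,0,0,0,0,0,0,4.4])

```text
t: 14.05
position: [0.432, -0.1472, 0.1473]
tool_rot: [0.696, 0.129, 0.694, -0.132]
contact_force: [-0.6, -0.1, 1.0]
grip_width: 0.0443
```

Run:
```python
from h import *
s=st();plan([*wld(-.112,.007),.071],YAW+np.pi/2,4);d=snap('wrist','w10')
```

```text
t 14.05 pos [ 0.432  -0.1472  0.1473] jig mm [-114.9    6.4] F [-0.56 -0.08  1.  ] Fjig [-0.49 -0.27] w 0.0443
rotvec total [0.005 0.003 0.004] per row [0.001 0.001 0.001]
shift cm now-frame [7.63 0.08 0.27] final-frame [7.63 0.06 0.29]
```

View pics/w10.png

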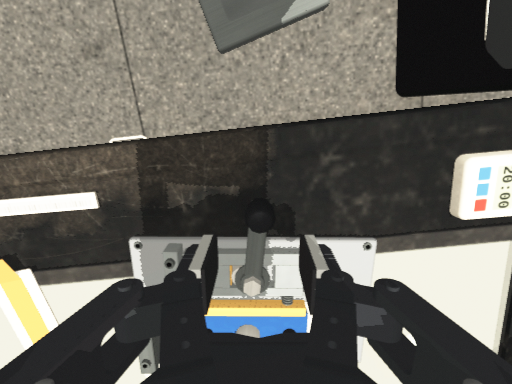

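Emit:
drive_tool(deltas=[0.003,0.002,0.001,2.5,0,0.1,4.4,0.002,0.002,0.001,2.5,0,0.1,4.4,0,0,0,1.5,0,0,4.4,0,0,0,0.7,0,0,3.4,0,0,0,0,0,0,3.4,0,0,0,0,-0.5,0,3.4,0,0,-0.003,0,-0.5,0,3.4,0,0,-0.003,0,-0.5,0,3.4,0,0,-0.003,0,-0.5,0,3.4,0,0,-0.003,0,-0.4,0,3.4])

```text
t: 15.1
position: [0.4309, -0.1716, 0.0752]
tool_rot: [0.693, 0.13, 0.696, -0.135]
contact_force: [1.1, 3.7, -3.0]
grip_width: 0.0338
```

Run:
```python
from h import *
s=st();plan([*wld(-.112,-.018),.071],YAW+np.pi/2,4)
```

```text
t 15.1 pos [ 0.4309 -0.1716  0.0752] jig mm [-107.   -16.6] F [ 1.14  3.71 -3.  ] Fjig [-0.31  3.86] w 0.0338
rotvec total [ 0.    -0.002  0.009] per row [ 0.    -0.     0.002]
shift cm now-frame [ 0.42 -0.14 -0.5 ] final-frame [ 0.42 -0.14 -0.5 ]
```

Emit:
drive_tool(deltas=[0,0,0.002,0,0.5,0,3.4,0,0,0,-2.5,0,0,3.4,0,0,0,-3,0,0,3,0,0,0.002,-2,0.2,1,0,0,0,0.002,0,0.9,3.2,0,0,0,0.002,0,0.9,3.2,0,0,0,0,0,0.9,3.2,0,0,0,0,0,0.7,2.3,0,0,0,0,0,0,0,0,0,0,0,0,0,0,0])

```text
t: 16.1
position: [0.577, -0.1874, 0.1644]
tool_rot: [0.702, 0.127, 0.687, -0.139]
contact_force: [-0.4, 0.7, 0.9]
grip_width: 0.0002
```

Run:
```python
from h import *
s=st();plan([*wld(.028,.027),.057],YAW+np.pi/2,4)
```

```text
t 16.1 pos [ 0.577  -0.1874  0.1644] jig mm [34.7 22.4] F [-0.4   0.71  0.92] Fjig [-0.63  0.52] w 0.0002
rotvec total [-0.     0.024  0.013] per row [-0.     0.006  0.003]
shift cm now-frame [10.71  0.59 -0.92] final-frame [10.74  0.46 -0.67]
```

Emit:
drive_tool(deltas=[0,0.012,0.006,0,0.3,-0.3,0,0,0.012,0.006,2,0.2,0,0,0,0,0,3,0,0,0,0,0,0,2.5,0,0,0,0,0,0,1.5,0,0,0,0,0,0,0.7,0,0,0,0,0,0,0,0,0,0])

```text
t: 16.8
position: [0.5709, -0.1808, 0.0606]
tool_rot: [0.693, 0.133, 0.696, -0.133]
contact_force: [0.6, -0.5, 1.0]
grip_width: 0.0002
```

Run:
```python
from h import *
s=st();plan([*wld(.028,.027),.057],YAW+np.pi/2,4)
```

```text
t 16.8 pos [ 0.5709 -0.1808  0.0606] jig mm [26.6 26.4] F [ 0.57 -0.54  0.96] Fjig [ 0.73 -0.3 ] w 0.0002
rotvec total [-0.002 -0.005  0.   ] per row [-0.001 -0.001  0.   ]
shift cm now-frame [0.35 0.06 0.14] final-frame [0.36 0.06 0.14]
```

Emit:
drive_tool(deltas=[0,-0.004,0,0.2,-0.15,0.1,0,0,0,0,0,-0.15,0,0,0,0,0,0,-0.15,0,0])

```text
t: 17.1
position: [0.5714, -0.1861, 0.0605]
tool_rot: [0.695, 0.133, 0.694, -0.133]
contact_force: [-0.6, -1.0, -0.5]
grip_width: -0.0001
```

Emit:
drive_tool(deltas=[0,0,0,0,-0.15,0,0])

```text
t: 17.2
position: [0.5714, -0.1879, 0.0615]
tool_rot: [0.696, 0.133, 0.693, -0.134]
contact_force: [0.5, -0.8, -0.4]
grip_width: -0.0
```

Emit:
drive_tool(deltas=[0,0,0,0,-0.15,0,0])

```text
t: 17.3
position: [0.5713, -0.189, 0.0621]
tool_rot: [0.696, 0.133, 0.693, -0.133]
contact_force: [1.1, 4.0, -1.0]
grip_width: -0.0001
```

Emit:
drive_tool(deltas=[0,0,0,0,-0.15,0,0])

```text
t: 17.4
position: [0.571, -0.1899, 0.0623]
tool_rot: [0.696, 0.134, 0.692, -0.133]
contact_force: [2.0, 3.5, -1.7]
grip_width: -0.0002
```

Emit:
drive_tool(deltas=[0,0,0,0,-0.15,0,0])

```text
t: 17.5
position: [0.5705, -0.1908, 0.0623]
tool_rot: [0.697, 0.134, 0.692, -0.133]
contact_force: [1.5, 2.8, -1.7]
grip_width: 0.0
```

Run:
```python
from h import *
s=st()
```

```text
t 17.5 pos [ 0.5705 -0.1908  0.0623] jig mm [29.9 16.8] F [ 1.52  2.81 -1.67] Fjig [0.38 3.17] w 0.0
```

Emit:
drive_tool(deltas=[0,0,0,0.2,-0.12,-0.05,0])

```text
t: 17.6
position: [0.5705, -0.1915, 0.0614]
tool_rot: [0.697, 0.135, 0.692, -0.132]
contact_force: [2.4, 5.1, 5.8]
grip_width: -0.0
```

Emit:
drive_tool(deltas=[0,0,0,0.1,-0.12,0,0])

```text
t: 17.7
position: [0.5706, -0.1919, 0.0612]
tool_rot: [0.697, 0.135, 0.691, -0.132]
contact_force: [0.1, 7.8, 3.7]
grip_width: 0.0002
```

Emit:
drive_tool(deltas=[0,0,0,0,-0.12,0,0])

```text
t: 17.8
position: [0.5703, -0.1925, 0.0615]
tool_rot: [0.697, 0.136, 0.691, -0.131]
contact_force: [0.5, 4.1, -1.7]
grip_width: 0.0002
```

Emit:
drive_tool(deltas=[0,0,0,0,-0.12,0,0])

```text
t: 17.9
position: [0.5699, -0.1933, 0.0615]
tool_rot: [0.697, 0.136, 0.691, -0.131]
contact_force: [2.2, 4.8, -2.0]
grip_width: -0.0002
```

Run:
```python
from h import *
s=st();snap('wrist','w11')
```

```text
t 17.9 pos [ 0.5699 -0.1933  0.0615] jig mm [30.3 14.4] F [ 2.21  4.77 -1.96] Fjig [0.3  5.24] w -0.0002
```

View pics/w11.png

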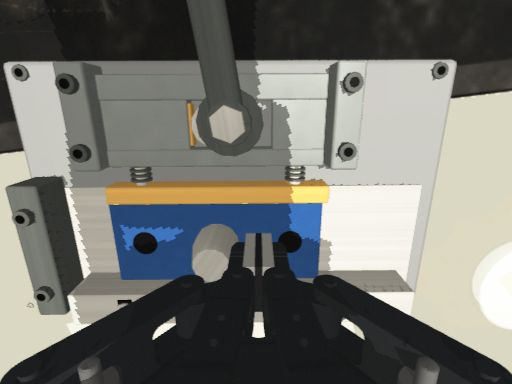

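Emit:
drive_tool(deltas=[0,0,0,0,-0.15,0,0])

```text
t: 18.05
position: [0.5694, -0.1947, 0.0614]
tool_rot: [0.697, 0.136, 0.691, -0.131]
contact_force: [2.6, 3.9, -0.7]
grip_width: 0.0001
```

Emit:
drive_tool(deltas=[0,0,0,0,-0.15,0,0])

```text
t: 18.15
position: [0.5688, -0.1961, 0.0614]
tool_rot: [0.697, 0.136, 0.691, -0.131]
contact_force: [0.5, 3.9, 0.2]
grip_width: 0.0001
```

Emit:
drive_tool(deltas=[0,0,0,0,-0.15,0,0])

```text
t: 18.25
position: [0.5683, -0.1976, 0.0614]
tool_rot: [0.697, 0.136, 0.691, -0.131]
contact_force: [0.9, 4.2, 0.2]
grip_width: -0.0003
```

Emit:
drive_tool(deltas=[0,0,0,0,-0.15,0,0])

```text
t: 18.35
position: [0.5677, -0.1991, 0.0614]
tool_rot: [0.697, 0.136, 0.691, -0.131]
contact_force: [1.8, 4.0, -0.0]
grip_width: -0.0001
```

Run:
```python
from h import *
s=st()
```

```text
t 18.35 pos [ 0.5677 -0.1991  0.0614] jig mm [30.3  8.1] F [ 1.84  3.97 -0.02] Fjig [0.25 4.37] w -0.0001
```

Emit:
drive_tool(deltas=[0,0,0,0,0.4,0,0,0,0,0,-3,0,0,0,0,0,0,-3,0,0,0,0,0,0,-3,0,-1,4.4,0,0,0,0,-0.6,-3.5,4.4,0,0,0,0,-0.6,-3.5,4.4,0,0,0,0,-0.6,-3.5,4.4,0,0,0,0,-0.4,-2.1,4.4,0,0,0,0,0,0,4.4,0,0,0,0,0,0,4.4])

```text
t: 19.35
position: [0.4292, -0.1727, 0.1556]
tool_rot: [0.699, 0.129, 0.69, -0.138]
contact_force: [-0.0, 0.1, -0.6]
grip_width: 0.0443
```

Run:
```python
from h import *
s=st();plan([*wld(-.111,-.0115),.071],YAW+np.pi/2,4);d=snap('wrist','w12')
```

```text
t 19.35 pos [ 0.4292 -0.1727  0.1556] jig mm [-108.2  -18.3] F [-0.01  0.07 -0.64] Fjig [-0.04  0.06] w 0.0443
rotvec total [-0.003  0.014  0.01 ] per row [-0.001  0.004  0.003]
shift cm now-frame [ 8.44  0.77 -0.41] final-frame [ 8.46  0.68 -0.28]
```

View pics/w12.png

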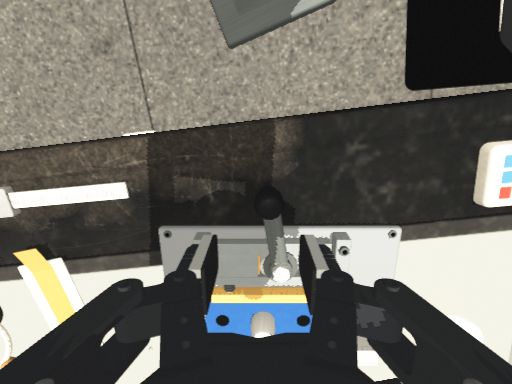

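Emit:
drive_tool(deltas=[0,0.007,0.005,1,0.4,-0.2,4.4,0,0.007,0.005,2.5,0.3,-0.1,4.4,0,0,0,2.5,0,0,4.4,0,0,0,1.5,0,0,4.4,0,0,0,0.7,0,0,3.4,0,0,0,0,0,0,3.4,0,0,0,0,0,0,3.4])

```text
t: 20.1
position: [0.4346, -0.1661, 0.0687]
tool_rot: [0.694, 0.133, 0.695, -0.133]
contact_force: [0.4, 0.2, -0.3]
grip_width: 0.0338
```

Run:
```python
from h import *
s=st();plan([*wld(-.111,-.0208),.071],YAW+np.pi/2,4)
```

```text
t 20.1 pos [ 0.4346 -0.1661  0.0687] jig mm [-105.6  -10.2] F [ 0.4   0.16 -0.34] Fjig [0.31 0.3 ] w 0.0338
rotvec total [-0.001 -0.001  0.   ] per row [-0. -0.  0.]
shift cm now-frame [-0.23 -1.06 -0.54] final-frame [-0.23 -1.06 -0.54]
```

Emit:
drive_tool(deltas=[0,0,0,-0.2,-0.3,-0.3,3.4,0,0,0,0,-0.3,-0.2,3.4,0,0,0,0,-0.2,0,3.4])

```text
t: 20.4
position: [0.4279, -0.172, 0.0726]
tool_rot: [0.695, 0.133, 0.694, -0.133]
contact_force: [1.1, 4.9, -3.2]
grip_width: 0.0341
```

Run:
```python
from h import *
s=st()
```

```text
t 20.4 pos [ 0.4279 -0.172   0.0726] jig mm [-109.6  -18.1] F [ 1.08  4.93 -3.17] Fjig [-0.82  4.98] w 0.0341
```

Emit:
drive_tool(deltas=[0,0,0,0,-0.2,0,3.4])

```text
t: 20.5
position: [0.4273, -0.1735, 0.0728]
tool_rot: [0.695, 0.134, 0.694, -0.132]
contact_force: [2.5, 2.5, -3.5]
grip_width: 0.0338
```

Emit:
drive_tool(deltas=[0,0,0,0,-0.12,0,3.4])

```text
t: 20.6
position: [0.4269, -0.1744, 0.0728]
tool_rot: [0.696, 0.134, 0.693, -0.132]
contact_force: [2.2, 2.8, -2.6]
grip_width: 0.0341
```

Run:
```python
from h import *
s=st()
```

```text
t 20.6 pos [ 0.4269 -0.1744  0.0728] jig mm [-109.7  -20.8] F [ 2.21  2.78 -2.62] Fjig [1.03 3.39] w 0.0341
```

Emit:
drive_tool(deltas=[0,0,0,0,0.5,0,3.4,0,0,0,-2.5,0,0,3.4,0,0,0,-3,0,0,3,0,0,0,-2,0,1,0,0,0,0,0,-0.9,3.2,0,0,0,0,0,-0.9,3.2,0,0,0,0,0,-0.9,3.2,0,0,0,0,0,-0.7,2.3,0,0,0,0,0,0,0,0,0,0,0,0,0,0,0])

```text
t: 21.6
position: [0.5404, -0.2548, 0.1557]
tool_rot: [0.697, 0.129, 0.692, -0.136]
contact_force: [-0.9, 0.1, 0.3]
grip_width: 0.0004
```

Run:
```python
from h import *
s=st();plan([*wld(.028,-.053),.058],YAW+np.pi/2,4);snap('wrist','w13')
```

```text
t 21.6 pos [ 0.5404 -0.2548  0.1557] jig mm [ 25.4 -53.7] F [-0.92  0.05  0.33] Fjig [-0.88 -0.29] w 0.0004
rotvec total [0.    0.008 0.009] per row [0.    0.002 0.002]
shift cm now-frame [9.77 0.16 0.18] final-frame [9.77 0.07 0.26]
```

View pics/w13.png

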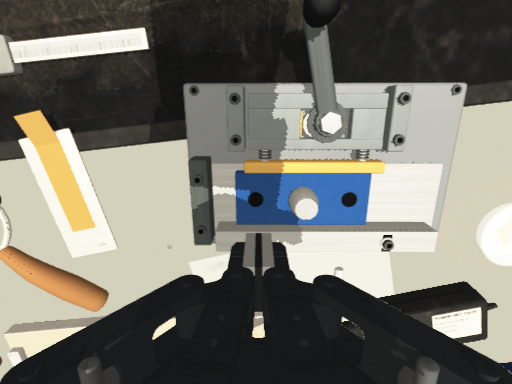

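Emit:
drive_tool(deltas=[0,0.004,0.004,2,0.1,0,0,0,0.004,0.004,3,0,0,0,0,0,0,2.5,0,0,0,0,0,0,1.5,0,0.1,0,0,0,0,0.7,0,0,0,0,0,0,0,0,0,0])

```text
t: 22.25
position: [0.5375, -0.2509, 0.0517]
tool_rot: [0.694, 0.132, 0.696, -0.132]
contact_force: [-0.2, 0.3, -0.1]
grip_width: -0.0004
```

Run:
```python
from h import *
s=st();plan([*wld(.028,-.05),.058],YAW+np.pi/2,4)
```

```text
t 22.25 pos [ 0.5375 -0.2509  0.0517] jig mm [ 21.4 -51.2] F [-0.22  0.28 -0.05] Fjig [-0.31  0.18] w -0.0004
rotvec total [ 0.002 -0.003  0.001] per row [ 0.001 -0.001  0.   ]
shift cm now-frame [-0.63  0.11  0.66] final-frame [-0.63  0.12  0.66]
```

Raise and re-centre, then push back gently.

Emit:
drive_tool(deltas=[0,-0.003,0,-0.4,0,0.3,0,0,0,0,0,0,0.2,0,0,0,0,0,0,0,0,0,0,0,0,0.2,0,0,0,0,0,0,0.2,0,0,0,0,0,0,0.2,0,0,0,0,0,0,0.2,0,0])

```text
t: 22.95
position: [0.5485, -0.2465, 0.061]
tool_rot: [0.698, 0.13, 0.692, -0.133]
contact_force: [-0.5, -0.1, 0.0]
grip_width: 0.0001
```

Emit:
drive_tool(deltas=[0,0,0,0,0.2,0,0])

```text
t: 23.05
position: [0.5492, -0.2443, 0.061]
tool_rot: [0.698, 0.13, 0.692, -0.133]
contact_force: [0.3, 0.6, 0.7]
grip_width: -0.0003
```

Emit:
drive_tool(deltas=[0,0,0,0,0.2,0,0])

```text
t: 23.15
position: [0.5499, -0.2427, 0.061]
tool_rot: [0.698, 0.13, 0.692, -0.133]
contact_force: [-1.6, -4.3, -0.3]
grip_width: -0.0001
```

Emit:
drive_tool(deltas=[0,0,0,0,0.2,0,0])

```text
t: 23.25
position: [0.5504, -0.2415, 0.061]
tool_rot: [0.698, 0.129, 0.692, -0.134]
contact_force: [-2.0, -4.9, 0.6]
grip_width: 0.0
```

Run:
```python
from h import *
s=st()
```

```text
t 23.25 pos [ 0.5504 -0.2415  0.061 ] jig mm [ 29.8 -37.6] F [-2.04 -4.88  0.61] Fjig [-0.1  -5.29] w 0.0
```

Emit:
drive_tool(deltas=[0,0,0,0,0.2,0,0,0,0,0,0,0.2,0,0,0,0,0,0,0.2,0,0])

```text
t: 23.55
position: [0.5521, -0.2372, 0.061]
tool_rot: [0.697, 0.128, 0.692, -0.135]
contact_force: [-2.0, -4.7, -0.4]
grip_width: -0.0003
```

Emit:
drive_tool(deltas=[0,0,0,0,0.2,0,0])

```text
t: 23.65
position: [0.5528, -0.2354, 0.061]
tool_rot: [0.697, 0.128, 0.692, -0.135]
contact_force: [-2.5, -4.0, 0.5]
grip_width: -0.0006
```

Emit:
drive_tool(deltas=[0,0,0,0,0.2,0,0])

```text
t: 23.75
position: [0.5535, -0.2335, 0.061]
tool_rot: [0.697, 0.128, 0.692, -0.135]
contact_force: [-2.4, -4.6, 0.1]
grip_width: 0.0001
```

Emit:
drive_tool(deltas=[0,0,0,0,0.2,0,0])

```text
t: 23.85
position: [0.5543, -0.2316, 0.061]
tool_rot: [0.697, 0.128, 0.692, -0.135]
contact_force: [-1.2, -4.2, -0.0]
grip_width: 0.0003
```

Emit:
drive_tool(deltas=[0,0,0,0,0.2,0,0])

```text
t: 23.95
position: [0.5551, -0.2295, 0.061]
tool_rot: [0.697, 0.128, 0.692, -0.135]
contact_force: [-1.9, -4.5, -0.8]
grip_width: 0.0001
```

Run:
```python
from h import *
s=st()
```

```text
t 23.95 pos [ 0.5551 -0.2295  0.061 ] jig mm [ 29.8 -24.8] F [-1.91 -4.49 -0.76] Fjig [-0.12 -4.88] w 0.0001
```

Emit:
drive_tool(deltas=[0,0,0,0,-0.4,0,0,0,0,0,-2.5,0,0,0,0,0,0,-2.5,0,0,0,-0.003,0,0,0,2,-0.1,0,-0.003,0,0,0,2,0,0,-0.003,0,0,0,1.8,0,0,0,0,0,0,0,0,0,0,0,0,0,0,0,0])

```text
t: 24.75
position: [0.5755, -0.1701, 0.1118]
tool_rot: [0.698, 0.131, 0.693, -0.127]
contact_force: [0.2, -0.4, -1.1]
grip_width: -0.0
```

Run:
```python
from h import *
s=st();plan([*wld(.028,.029),.058],YAW+np.pi/2,4)
```

```text
t 24.75 pos [ 0.5755 -0.1701  0.1118] jig mm [26.9 38. ] F [ 0.22 -0.43 -1.15] Fjig [ 0.36 -0.32] w -0.0
rotvec total [ 0.011  0.006 -0.007] per row [ 0.003  0.002 -0.002]
shift cm now-frame [ 5.38 -0.94  0.07] final-frame [ 5.38 -0.9   0.11]
```

Emit:
drive_tool(deltas=[0.005,0.003,-0.003,1.5,-0.4,0.1,0,0.005,0.003,-0.003,2,-0.2,0,0,0,0,0,1.2,0,0,0,0,0,0,0.2,0,0,0,0,0,0,0,0,0,0])

```text
t: 25.25
position: [0.5728, -0.178, 0.0577]
tool_rot: [0.694, 0.135, 0.695, -0.133]
contact_force: [-0.2, -0.4, -0.4]
grip_width: 0.0004
```

Run:
```python
from h import *
s=st();plan([*wld(.028,.024),.059],YAW+np.pi/2,4)
```

```text
t 25.25 pos [ 0.5728 -0.178   0.0577] jig mm [27.4 29.6] F [-0.22 -0.38 -0.43] Fjig [-0.06 -0.44] w 0.0004
rotvec total [-0.003 -0.003 -0.002] per row [-0.001 -0.001 -0.   ]
shift cm now-frame [-0.13 -0.56  0.07] final-frame [-0.13 -0.56  0.06]
```

Emit:
drive_tool(deltas=[-0.002,-0.002,-0.002,0,-0.2,0.05,0,0,0,0,0,-0.2,0,0,0,0,0,0,-0.2,0,0,0,0,0,0,-0.2,0,0])

```text
t: 25.65
position: [0.5711, -0.1857, 0.0589]
tool_rot: [0.695, 0.134, 0.694, -0.133]
contact_force: [1.3, 4.2, -1.7]
grip_width: -0.0003
```

Emit:
drive_tool(deltas=[0,0,0,0,-0.2,0,0])

```text
t: 25.75
position: [0.5706, -0.1871, 0.0592]
tool_rot: [0.695, 0.134, 0.694, -0.132]
contact_force: [1.7, 4.9, -1.5]
grip_width: 0.0001
```

Emit:
drive_tool(deltas=[0,0,0,0,-0.2,0,0])

```text
t: 25.85
position: [0.57, -0.1886, 0.0592]
tool_rot: [0.695, 0.135, 0.694, -0.132]
contact_force: [1.0, 3.9, -1.5]
grip_width: -0.0001
```

Emit:
drive_tool(deltas=[0,0,0,0,-0.2,0,0])

```text
t: 25.95
position: [0.5693, -0.1902, 0.0593]
tool_rot: [0.695, 0.135, 0.693, -0.132]
contact_force: [1.3, 3.8, -2.0]
grip_width: 0.0
```

Emit:
drive_tool(deltas=[0,0,0,0,-0.2,0,0])

```text
t: 26.05
position: [0.5686, -0.192, 0.0593]
tool_rot: [0.695, 0.135, 0.693, -0.132]
contact_force: [2.0, 4.7, -1.9]
grip_width: -0.0001
```

Emit:
drive_tool(deltas=[0,0,0,0,-0.2,0,0])

```text
t: 26.15
position: [0.5679, -0.1939, 0.0592]
tool_rot: [0.696, 0.135, 0.693, -0.131]
contact_force: [1.7, 3.5, -0.9]
grip_width: 0.0
```

Run:
```python
from h import *
s=st()
```

```text
t 26.15 pos [ 0.5679 -0.1939  0.0592] jig mm [28.6 13. ] F [ 1.69  3.46 -0.9 ] Fjig [0.3  3.84] w 0.0
```

Emit:
drive_tool(deltas=[0,0,0,0,0.4,0,0,0,0,0,-3,0,0,0,0,0,0,-3,0,0,0,0,0,0,-2.5,0,-1,4.4,0,0,0,0,-0.7,-3.5,4.4,0,0,0,0,-0.7,-3.5,4.4,0,0,0,0,-0.7,-3.5,4.4,0,0,0,0,-0.5,-2.1,4.4,0,0,0,0,0,0,4.4,0,0,0,0,0,0,4.4])

```text
t: 27.15
position: [0.4292, -0.1713, 0.1514]
tool_rot: [0.697, 0.128, 0.692, -0.138]
contact_force: [1.1, -0.1, -0.5]
grip_width: 0.044
```

Run:
```python
from h import *
s=st();plan([*wld(-.110,-.0155),.071],YAW+np.pi/2,4);d=snap('wrist','w14')
```

```text
t 27.15 pos [ 0.4292 -0.1713  0.1514] jig mm [-108.6  -17. ] F [ 1.08 -0.14 -0.49] Fjig [1.05 0.27] w 0.044
rotvec total [-0.002  0.011  0.013] per row [-0.001  0.003  0.003]
shift cm now-frame [ 8.03  0.25 -0.22] final-frame [ 8.04  0.15 -0.14]
```

View pics/w14.png

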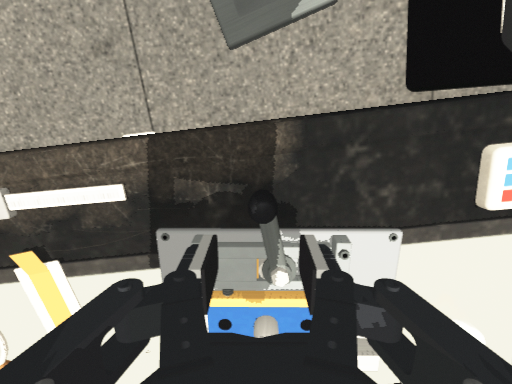

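Emit:
drive_tool(deltas=[0,0.006,0.006,1,0.1,-0.1,4.4,0,0.006,0.006,2.5,0.1,-0.2,4.4,0,0,0,2.2,0,-0.1,4.4,0,0,0,1.5,0,0,4.4,0,0,0,0.4,0,0,3.4,0,0,0,0,0,0,3.4,0,0,0,0,0,0,3.4])

```text
t: 27.9
position: [0.4317, -0.17, 0.0712]
tool_rot: [0.694, 0.132, 0.696, -0.133]
contact_force: [-0.2, 0.1, 0.5]
grip_width: 0.0341
```

Run:
```python
from h import *
s=st();plan([*wld(-.110,-.0233),.0725],YAW+np.pi/2,4)
```

```text
t 27.9 pos [ 0.4317 -0.17    0.0712] jig mm [-106.8  -14.9] F [-0.19  0.06  0.49] Fjig [-0.2  -0.02] w 0.0341
rotvec total [ 0.    -0.003  0.001] per row [ 0.    -0.001  0.   ]
shift cm now-frame [-0.13 -0.84 -0.32] final-frame [-0.13 -0.84 -0.32]
```

Emit:
drive_tool(deltas=[0,0,0,-0.1,-0.25,-0.2,3.4,0,0,0,0,-0.2,-0.1,3.4,0,0,0,0,-0.15,0,3.4,0,0,0,0,-0.15,0,3.4])

```text
t: 28.3
position: [0.4275, -0.1761, 0.0743]
tool_rot: [0.695, 0.133, 0.694, -0.132]
contact_force: [2.6, 3.5, -2.8]
grip_width: 0.0336
```

Run:
```python
from h import *
s=st()
```

```text
t 28.3 pos [ 0.4275 -0.1761  0.0743] jig mm [-108.5  -22.1] F [ 2.62  3.47 -2.84] Fjig [1.16 4.19] w 0.0336
```

Emit:
drive_tool(deltas=[0,0,0,0,-0.15,0,3.4])

```text
t: 28.4
position: [0.4271, -0.1771, 0.0743]
tool_rot: [0.695, 0.134, 0.694, -0.132]
contact_force: [3.4, 4.0, -2.7]
grip_width: 0.034
```

Run:
```python
from h import *
s=st()
```

```text
t 28.4 pos [ 0.4271 -0.1771  0.0743] jig mm [-108.5  -23.1] F [ 3.44  4.02 -2.68] Fjig [1.72 5.01] w 0.034
```

Emit:
drive_tool(deltas=[0,0,0,0,0.5,0,3.4,0,0,0,-2.5,0,0,3.4,0,0,0,-3,0,0,3,0,0,0.002,-2,0.4,1,0,0,0,0.002,0,1.1,3.2,0,0,0,0.002,0,1.1,3.2,0,0,0,0,0,1,3.2,0,0,0,0,0,0.5,2,0,0,0,0,0,0,0,0,0,0,0,0,0,0,0])

```text
t: 29.4
position: [0.566, -0.1833, 0.1561]
tool_rot: [0.697, 0.131, 0.693, -0.133]
contact_force: [-0.5, -0.0, 0.0]
grip_width: -0.0001
```

Run:
```python
from h import *
s=st();plan([*wld(.028,.020),.060],YAW+np.pi/2,4)
```

```text
t 29.4 pos [ 0.566  -0.1833  0.1561] jig mm [22.9 22.2] F [-0.46 -0.04  0.05] Fjig [-0.41 -0.21] w -0.0001
rotvec total [0.001 0.006 0.002] per row [0.    0.002 0.001]
shift cm now-frame [ 9.61 -0.2   0.45] final-frame [ 9.61 -0.22  0.51]
```

Emit:
drive_tool(deltas=[0,0.003,0.001,1,0,0.3,0,0,0.003,0.001,3,-0.1,0.3,0,0,0,0,2.5,0,0.1,0,0,0,0,1.7,0,0,0,0,0,0,0.6,0,0,0,0,0,0,0,0,0,0])

```text
t: 30.0
position: [0.5675, -0.1872, 0.0637]
tool_rot: [0.694, 0.132, 0.695, -0.133]
contact_force: [0.1, 0.7, 0.3]
grip_width: 0.0002
```

Run:
```python
from h import *
s=st();plan([*wld(.028,.015),.060],YAW+np.pi/2,4)
```

```text
t 30.0 pos [ 0.5675 -0.1872  0.0637] jig mm [25.8 19.1] F [0.08 0.72 0.33] Fjig [-0.19  0.7 ] w 0.0002
rotvec total [-0.001 -0.002  0.002] per row [-0.    -0.     0.001]
shift cm now-frame [ 0.37 -0.41  0.22] final-frame [ 0.37 -0.41  0.22]
```

Emit:
drive_tool(deltas=[0,0,0,0.4,-0.1,0.2,0,0,0,0,0,-0.2,0,0,0,0,0,0,-0.2,0,0,0,0,0,0,-0.2,0,0])

```text
t: 30.4
position: [0.5677, -0.195, 0.0621]
tool_rot: [0.695, 0.132, 0.694, -0.133]
contact_force: [1.1, 4.0, -0.4]
grip_width: 0.0003
```

Emit:
drive_tool(deltas=[0,0,0,0,-0.2,0,0])

```text
t: 30.5
position: [0.5673, -0.1962, 0.0624]
tool_rot: [0.695, 0.133, 0.694, -0.133]
contact_force: [1.3, 4.6, -1.8]
grip_width: -0.0001
```

Emit:
drive_tool(deltas=[0,0,0,0,-0.2,0,0])

```text
t: 30.6
position: [0.5668, -0.1975, 0.0626]
tool_rot: [0.695, 0.134, 0.693, -0.133]
contact_force: [1.9, 5.1, -0.8]
grip_width: 0.0001
```

Emit:
drive_tool(deltas=[0,0,0,0,-0.2,0,0])

```text
t: 30.7
position: [0.5662, -0.199, 0.0626]
tool_rot: [0.696, 0.134, 0.693, -0.132]
contact_force: [0.8, 4.3, -1.1]
grip_width: 0.0002
```

Emit:
drive_tool(deltas=[0,0,0,0,-0.2,0,0])

```text
t: 30.8
position: [0.5655, -0.2007, 0.0626]
tool_rot: [0.696, 0.134, 0.693, -0.132]
contact_force: [2.4, 5.3, -1.0]
grip_width: 0.0001
```

Emit:
drive_tool(deltas=[0,0,0,0,-0.2,0,0])

```text
t: 30.9
position: [0.5648, -0.2025, 0.0626]
tool_rot: [0.696, 0.134, 0.693, -0.132]
contact_force: [2.6, 4.2, -0.4]
grip_width: 0.0003
```

Run:
```python
from h import *
s=st()
```

```text
t 30.9 pos [ 0.5648 -0.2025  0.0626] jig mm [28.9  3.9] F [ 2.55  4.19 -0.4 ] Fjig [0.83 4.83] w 0.0003
```

Emit:
drive_tool(deltas=[0,0,0,0,-0.2,0,0,0,0,-0.003,0,-0.2,0,0,0,0,-0.003,0,-0.2,0,0,0,0,0,0,-0.2,0,0,0,0,0,0,-0.2,0,0,0,0,0,0,-0.2,0,0])

```text
t: 31.5
position: [0.5601, -0.2146, 0.0625]
tool_rot: [0.695, 0.132, 0.694, -0.134]
contact_force: [1.0, 5.0, -1.1]
grip_width: 0.0
```

Emit:
drive_tool(deltas=[0,0,0,0,-0.15,0,0])

```text
t: 31.6
position: [0.5595, -0.2162, 0.0626]
tool_rot: [0.695, 0.132, 0.694, -0.134]
contact_force: [1.9, 3.7, -1.3]
grip_width: 0.0002
```

Emit:
drive_tool(deltas=[0,0,0,0,-0.15,0,0])

```text
t: 31.7
position: [0.5588, -0.2177, 0.0625]
tool_rot: [0.695, 0.132, 0.694, -0.134]
contact_force: [2.9, 3.9, -1.6]
grip_width: -0.0001
```

Emit:
drive_tool(deltas=[0,0,0,0,-0.12,0,0])

```text
t: 31.8
position: [0.5583, -0.219, 0.0625]
tool_rot: [0.695, 0.132, 0.694, -0.134]
contact_force: [1.9, 4.1, -0.1]
grip_width: -0.0003
```

Run:
```python
from h import *
s=st();plan([*wld(.028,-.0142),.060],YAW+np.pi/2,4)
```

```text
t 31.8 pos [ 0.5583 -0.219   0.0625] jig mm [ 28.9 -13.8] F [ 1.9   4.06 -0.14] Fjig [0.27 4.47] w -0.0003
rotvec total [-0.002  0.003  0.003] per row [-0.     0.001  0.001]
shift cm now-frame [ 0.25 -0.04 -0.1 ] final-frame [ 0.25 -0.04 -0.09]
```

Emit:
drive_tool(deltas=[0,0,0,0,-0.12,0,0])

```text
t: 31.9
position: [0.5582, -0.2194, 0.0625]
tool_rot: [0.695, 0.133, 0.693, -0.134]
contact_force: [5.0, 10.3, -0.5]
grip_width: 0.0001
```

Emit:
drive_tool(deltas=[0,0,0,0,-0.12,0,0])

```text
t: 32.0
position: [0.5582, -0.2194, 0.0626]
tool_rot: [0.696, 0.134, 0.693, -0.133]
contact_force: [4.3, 9.1, -0.6]
grip_width: -0.0001
```

Emit:
drive_tool(deltas=[0,0,0,0,-0.12,0,0])

```text
t: 32.1
position: [0.5582, -0.2194, 0.0626]
tool_rot: [0.696, 0.135, 0.693, -0.132]
contact_force: [4.0, 9.0, -0.5]
grip_width: -0.0002
```

Run:
```python
from h import *
s=st();snap('wrist','w15')
```

```text
t 32.1 pos [ 0.5582 -0.2194  0.0626] jig mm [ 29.  -14.2] F [ 3.96  8.99 -0.47] Fjig [0.37 9.81] w -0.0002
```

View pics/w15.png

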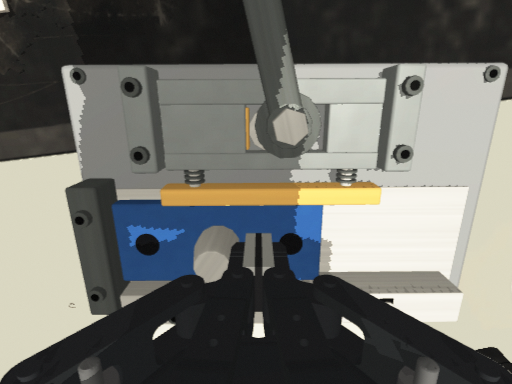

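Emit:
drive_tool(deltas=[0,0,0,0,0.4,0,0,0,0,0,0,0.4,0,0,0,0,0,-2.5,0,0,0,0,0,0,-3,0,0,0,0,0,0,-3,0,0,0,0,0,0,-2,0,-3,0,0,0,0,0,0,-3,0,0,0,0,0,0,0,0])

```text
t: 32.95
position: [0.5026, -0.1946, 0.1729]
tool_rot: [0.695, 0.13, 0.694, -0.137]
contact_force: [-0.1, 0.2, -0.3]
grip_width: 0.0002
```

Run:
```python
from h import *
s=st();snap('wrist','w16')
```

```text
t 32.95 pos [ 0.5026 -0.1946  0.1729] jig mm [-31.9 -11.7] F [-0.1   0.16 -0.34] Fjig [-0.16  0.11] w 0.0002
```

View pics/w16.png

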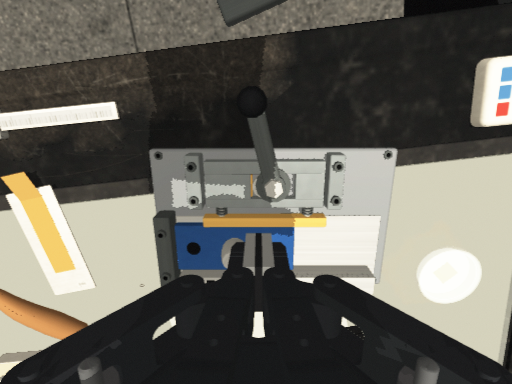

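The gauge lies against the dark stop: its left edge is at column 176, right at the stop face. The lever is where I left it, with the handle at (252, 102), and the nearby items look undisturbed. Handing in.

Run:
```python
from h import *
print(arm.finish_job())
```

```text
the job is handed in; nothing more can be done
None
```

The gauge is home against the end stop with a drag of about 4.9 N, and the job was handed in at about 33 s of the 67 s allowed.

**Setting:** I closed the lever in steps and felt the gauge after each one by pushing the knob. It was loose at first, about 1.3 N. The next step gave about 4.3 N, and one more gave about 4.4 to 4.8 N, felt pushing both ways. The final setting averaged 4.9 N, with single readings from 4.1 to 5.8 N. That feel covered about the last 19–28 mm before the stop. By my reckoning the lever stands at about 1.4 rad.

**Pushing home:** I pushed the gauge down the lane at that setting. At the computed home position the force jumped to about 10 N and motion stopped. I then backed off and lifted clear. The last picture shows the gauge against the stop and the lever where I left it.

**Where checks disagreed or fell short:**
- **Height:** The jig stands about 7 mm higher than I first took it. During an early loose feel the fingertips touched the plate's top with about 10 N, and I worked higher after that.
- **Force noise:** Single readings scatter by about 0.8 N, so the 4.9 N is an average.
- **Bystanders:** The ones visible in the last wrist picture (test plate, timer, dish, caliper) look undisturbed. The pen was not in it, and I took no final side or top picture.

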